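# Index the core carrier under the dial gauge

## Robot

A 6-joint arm with a two-finger parallel gripper is mounted at the origin on the work surface. World frame = base frame: x ahead of the robot, y to its left, z up, the work surface at z = 0. Lengths are in m, angles in rad, forces in N, time in s.
With the tool pointing down it reaches from about 0.325 to 0.85 m from the base axis. Payload 4.4 kg.
Tool frame: the origin (TCP) lies at the very end of the fingers, on their centre line; the grasp point (between the pads) lies 19 mm behind it; z points along the fingers, y is the line along which they close (so a half turn about z gives the same grasp; the last joint's range is limited). The gripper opens to 94 mm and grips with 3 to 60 N. Pads are 16 mm wide; open, the fingers measure 119 mm over their backs; the gripper's body (75 mm by 177 mm) begins 78 mm behind the grasp point.
Start: joints at [1.091, 0.207, 1.542, -0, 1.393, -0.15], TCP at [0.186, 0.544, 0.205] pointing down, gripper open.
Joint ranges: [-2.73, 2.73], [-0.86, 2.22], [0.23, 2.46], [-1.11, 4.25], [0.08, 2.63], [-2.82, 2.82]. Speed limits (rad/s): [2.79, 2.79, 3.14, 3.14, 3.14, 3.14].

## Interface

Orientations are given as a unit quaternion [w, x, y, z].
In Python, from rig import telemetry, get_image, camera_model, env gives the robot as it stands.
- The arm moves only by the shell command python3 -m jog 'ROWS'. ROWS is a JSON object of lists of equal length, an entry for each row: "delta_pos": the shift along the tool's x, y, z each as a share of 0.25 m, from -1 to 1, a list of three; "roll": the turn about the tool's z as a share of 120 degrees, from -1 to 1; "fingers": the closure, from -1 (fully open) to 1 (shut). A call has 1 to 10 rows; each row shifts and turns the commanded pose from where the row before left it, along the tool's axes as they then stand; what a row does not reach is not made up. A row lasts 1/8 s, in which the tool goes at most 62.5 mm and 10.7 degrees, less where a joint would pass 70% of its speed; a pose out of reach is approached as far as the arm can. A call with a number of a shift or a turn outside -1 to 1 is refused whole. A call with a gripper value outside its range is refused whole. The fingers move at their own pace and stop on an object; the grip force is fixed at half the most. Time passes only in rows, so rows that do not move let the fingers close. It gives the time, the measured TCP pose, the force, the opening and the grip force at its end, in the units of the state.
- telemetry.sense(): the state, without advancing time (a new reading comes with each control period).
- get_image(name): name is "side" or "top"; returns the picture (384x512x3 uint8, red, green, blue); there is no depth.
- camera_model(name): a dict with "fovy" (degrees; the focal length in pixels is half the picture's height over the tangent of half this angle, whatever the lens; pixels are square), "cx", "cy" (the principal point, pixels), "xyz" and "orientation" of the camera in the world. Camera axes: x right, y up, looking along -z (the intrinsics and any distortion apply to the point x, -y, -z); pixel columns grow to the right and rows downward; lengths in m; the calibration is good to about 2 mm. A picture is of the moment at which its call begins. camera_model takes no time and is no camera call.
- env.finish_job(): hands the job in; it is judged then, once.
The state is a dict: "t": time; "joints": joint angles; "joint_velocities": joint speeds; "joint_efforts": joint torques, N m; "position": TCP position; "eef_rot": TCP orientation; "contact_force": force on the tool from outside, world axes, zero at the start; "moment": the same for the moment, N m; "opening": finger opening in m; "grip_force": force on a finger pad.
Only numpy, scipy, OpenCV 4.12 (cv2) and the standard library are available. Lean on these libraries where they do the work, as an engineer would, in place of code of your own. Each camera call takes 0.05 s, during which the arm holds its last target. There are 200 camera calls.

## Task

Hook a fingertip under the red pull ring to lift the spring index pin, swing the carrier arm one hole so that the grey core standing in its tray comes under the yellow dial gauge, then let go of the ring so that the pin drops fully home in that hole. Don't pinch the ring or force it, don't pick up the core, and leave the other things on the bench alone.

Things in the scene. Friction and masses are not known exactly. Their poses are not given: they have to be found in the camera images.
- ring_center (a point): Centre of the opening of the red pull ring on the spring index pin: upright closed ring of 8 mm round bar, 60 mm inside diameter, across the swing arm (its level axis runs along the arm, open on both sides: towards the robot, and over the arm). 152 mm above the table with the pin down. Below it: 12 mm stem, a 24 mm bush rising to 105 mm, the arm's top face at 83 mm. It moves only straight up and down on the arm.
- pivot (a point): Point on the arm's vertical pivot axis, 84 mm above the table, on the fixed blue base (turned up to 0.25 rad either way). Pull ring and pin are 135 mm from this axis on the robot's side, the tray 125 mm on the opposite side, all in one line. Axes: at joint 0 the arm lies along x, tray to +x; z up.
- swing_arm (a joint): Angle of the 32 mm wide aluminium arm about its pivot, rad, positive anticlockwise from above; starts at 0, the middle hole. The quadrant under the ring end has five holes at -0.8, -0.4, 0, 0.4, 0.8. Turns stiffly (about 2 N at the ring), stays where left, and turns only while the pin is out (play in a hole 0.011 rad either way).
- index_pin (a joint): Lift of the pin and ring, m: 0 fully down in a hole, 0.028 at the upper stop. Spring and weight press it down with about 7 N at 0, 10 N at the stop. Clear of its hole from 0.011 up; let go between holes it rests on the quadrant at about 0.011, and drops in by itself over a hole.
- tray (a point): Centre of the floor of the round blue tray at the far end of the swing arm, 74 mm above the table; inside diameter 56 mm, rim 12 mm high.
- core_center (a point): Centre of the grey concrete core, 50 mm diameter, 50 mm tall, 160 to 330 g, standing loose in the tray.
- plunger_tip (a point): Lower tip of the plunger of the yellow dial gauge on its fixed stand, 137 mm above the table. It stands over the tray's position one hole to one side of the middle (swing_arm +0.4 or -0.4); over the other side's position stands a white lamp on a like stand. Either may be on either side.
- spare_core: Bystander: spare tan rock core, 50 mm dia, 50 mm tall, standing; origin at its underside
- tin: Bystander: closed aluminium sample tin, 60 mm dia, 55 mm tall; origin at its underside
- weight: Bystander: brass balance weight, 36 mm dia, 56 mm tall; origin at its underside
- sample_ring: Bystander: steel sample ring, 68 mm dia, 30 mm tall, on the table; origin at its underside
- brush: Bystander: hand brush lying on the table; origin near its middle
- spatula: Bystander: spatula lying on the table; origin near its middle

How it is judged:
By the outcome, as a careful person would: the job done as asked, in the order asked, and still so for the second after the job is handed in, with the robot touching nothing.
It also fails if it takes over 48 s, if anything falls off the work surface, if the arm or the gripper's body presses on something with over 40 N, if the wrist force passes 120 N, or if a joint passes its speed limit or range.

## Working session

There is one attempt and no reset: what is moved stays moved. The work goes in short steps, Python scripts to look and compute and a shell command to move; the robot and the scene stay as the last step left them, time stands still between calls to the robot, and variables do not carry over. Pictures are saved under pics/ and viewed, at most 10 in all, crops included, and the job is handed in when it is done.

```bash
mkdir -p pics; ls
python3 - <<'E'
from rig import telemetry, get_image, camera_model
import cv2, json
for n in("side","top"):
    cv2.imwrite(f"pics/{n}0.png",get_image(n)[:,:,::-1]); print(n,camera_model(n))
s=telemetry.sense(); print({k:s[k] for k in("t","position","eef_rot","contact_force","opening")})
E
```

```text
pics
side {'fovy': 57.589070269425186, 'cx': 256.81442668318283, 'cy': 191.7959846221312, 'xyz': array([ 0.00445661, -0.60210904,  0.64757103]), 'orientation': array([ 0.81039745,  0.45689672, -0.18780789, -0.31500725])}
top {'fovy': 50.06455559216011, 'cx': 249.80579697434754, 'cy': 193.74164628061254, 'xyz': array([0.39551126, 0.05765051, 1.39341762]), 'orientation': array([-0.69328947, -0.06729391,  0.06257574,  0.71477655])}
{'t': 0.1, 'position': array([0.18591863, 0.54334913, 0.20441356]), 'eef_rot': array([-2.95103805e-04,  1.64152475e-01,  9.86434444e-01, -9.82695830e-04]), 'contact_force': array([-0.29907599, -0.63164938,  0.01966461]), 'opening': 0.09388686386501513}
```

View pics/top0.png

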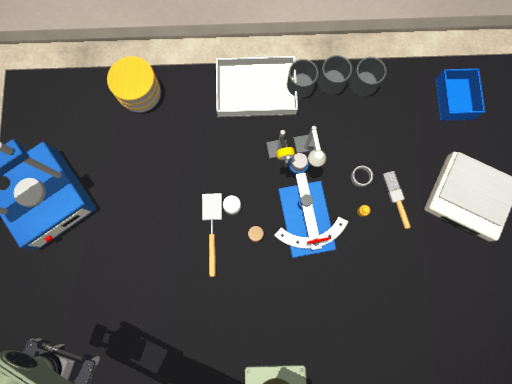

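View pics/side0.png

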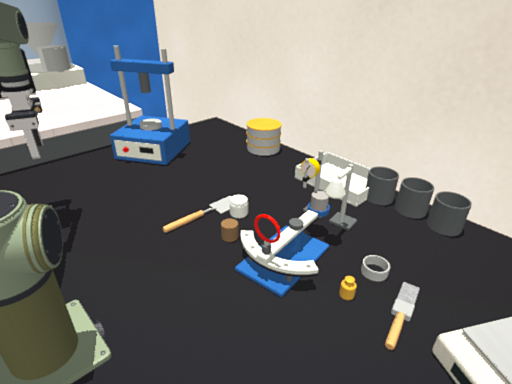

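The gauge (yellow, top view (286,152)) is left of the tray (299,163) and the lamp is to the right at (317,157), so the swing is +0.4. The red ring is at top (318,241) and side (267,228). Next I'll triangulate these points and check the jog usage.

View pics/c1.png

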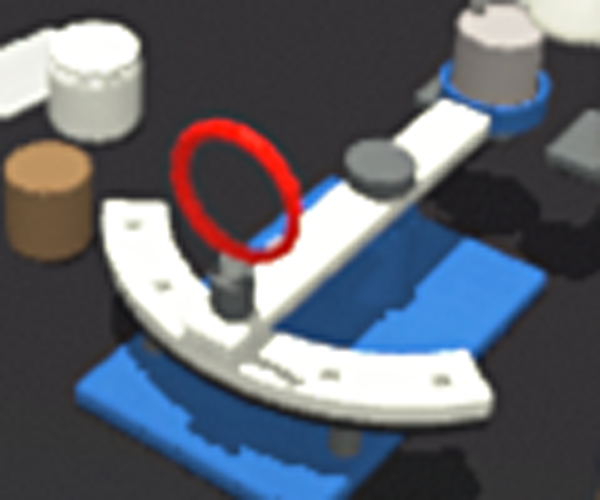

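View pics/c2.png

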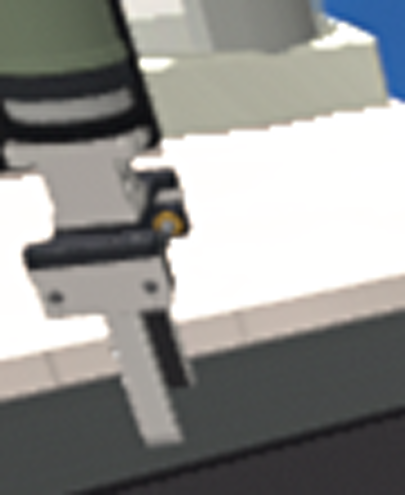

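Ring centre is about (0.480, -0.138), 0.135 m from the pivot at (0.612, -0.117), and the height checks out at 0.156 against 0.152. The base is turned about +0.17. The tool points straight down and has to tilt to hook the ring, so I'll first move to free space with the fingers shut. There I'll see what happens at the reach limit.

```bash
python3 -m jog '{"delta_pos":[[-0.2,-0.05,-0.1],[-0.2,-0.05,-0.1],[-0.2,-0.05,-0.1],[-0.2,-0.05,-0.1],[-0.2,-0.05,-0.1],[-0.2,-0.05,-0.1],[-0.2,-0.05,-0.1],[-0.2,-0.05,-0.1]],"roll":[0,0,0,0,0,0,0,0],"fingers":[1,1,1,1,1,1,1,1]}'; python3 -c "
from rig import telemetry;s=telemetry.sense();print(s['joints'].round(3),s['position'].round(3),s['eef_rot'].round(3))"
```

```text
t: 1.1
position: [0.5333, 0.3187, 0.4056]
eef_rot: [-0.0, 0.164, 0.986, -0.0]
contact_force: [0.2, 0.2, -0.5]
opening: 0.0173
grip_force: 0.0
[ 0.399  0.239  1.101  0.     1.803 -0.842] [0.533 0.319 0.406] [-0.     0.164  0.986 -0.   ]
```

```bash
python3 -m jog '{"delta_pos":[[-0.13,0.15,0],[-0.13,0.15,0],[-0.13,0.15,0],[-0.13,0.15,0],[-0.13,0.15,0],[-0.13,0.15,0],[-0.13,0.15,0]],"roll":[0,0,0,0,0,0,0],"fingers":[1,1,1,1,1,1,1]}'; python3 -c "
from rig import telemetry;s=telemetry.sense();print(s['joints'].round(3),s['position'].round(3),s['eef_rot'].round(3))"
```

```text
t: 1.98
position: [0.754, 0.4478, 0.3594]
eef_rot: [0.03, 0.164, 0.986, 0.026]
contact_force: [0.2, 0.2, 0.5]
opening: 0.0007
grip_force: 0.0
[ 0.434  0.894  0.228  0.009  1.941 -0.803] [0.754 0.448 0.359] [0.03  0.164 0.986 0.026]
```

The tool does tilt outward at the reach limit (about 0.08 rad so far). I'll push further up and outward.

```bash
python3 -m jog '{"delta_pos":[[-0.1,0.1,-0.15],[-0.1,0.1,-0.15],[-0.1,0.1,-0.15],[-0.1,0.1,-0.15],[-0.1,0.1,-0.15],[-0.1,0.1,-0.15]],"roll":[0,0,0,0,0,0],"fingers":[1,1,1,1,1,1]}'; python3 -c "
from rig import telemetry;s=telemetry.sense();print(s['joints'].round(3),s['position'].round(3),s['eef_rot'].round(3))"
```

```text
t: 2.72
position: [0.749, 0.4273, 0.5053]
eef_rot: [0.105, 0.163, 0.977, 0.087]
contact_force: [0.5, -0.1, 0.2]
opening: 0.0006
grip_force: 0.0
[ 0.405  0.729  0.225  0.035  1.915 -0.819] [0.749 0.427 0.505] [0.105 0.163 0.977 0.087]
```

```bash
cat > st.py <<'E'
import sys,numpy as np
from rig import telemetry
from scipy.spatial.transform import Rotation as R
s=telemetry.sense();r=R.from_quat(np.roll(s['eef_rot'],-1));m=r.as_matrix()
print('t',s['t'],'j',s['joints'].round(4),'p',s['position'].round(4),'F',s['contact_force'].round(1),'z',m[:,2].round(3),'y',m[:,1].round(3),'tilt',np.arccos(-m[2,2]).round(3))
for a in sys.argv[1:]:
    v=np.array(eval(a),float); print(a,'-> share',(r.inv().apply(v)/.25).round(3))
E
python3 st.py "[.86*.05,.5*.05,0.02]"
```

```text
t 2.725 j [ 0.4051  0.7287  0.2253  0.0353  1.9155 -0.8193] p [0.749  0.4273 0.5053] F [ 0.5 -0.1  0.2] z [ 0.234  0.136 -0.963] y [0.3   0.932 0.205] tilt 0.274
[.86*.05,.5*.05,0.02] -> share [-0.14   0.161 -0.023]
```

```bash
python3 -m jog '{"delta_pos":[[-0.12,0.15,-0.08],[-0.12,0.15,-0.08],[-0.12,0.15,-0.08],[-0.12,0.15,-0.08]],"roll":[0,0,0,0],"fingers":[1,1,1,1]}'; python3 st.py "[.86*.05,.5*.05,0.02]"
```

```text
t: 3.22
position: [0.7696, 0.449, 0.5423]
eef_rot: [0.157, 0.161, 0.966, 0.131]
contact_force: [-0.4, -0.3, 0.6]
opening: 0.0002
grip_force: 0.0
t 3.225 j [ 0.4135  0.7002  0.2262  0.0471  1.8053 -0.8071] p [0.7696 0.449  0.5423] F [-0.4 -0.3  0.6] z [ 0.346  0.202 -0.916] y [0.269 0.914 0.303] tilt 0.412
[.86*.05,.5*.05,0.02] -> share [-0.14   0.162  0.006]
```

```bash
python3 st.py "[.055,-.02,0.015]" "[.05,-.03,.015]"
```

```text
t 3.225 j [ 0.4135  0.7002  0.2262  0.0471  1.8053 -0.8071] p [0.7696 0.449  0.5423] F [-0.4 -0.3  0.6] z [ 0.346  0.202 -0.916] y [0.269 0.914 0.303] tilt 0.412
[.055,-.02,0.015] -> share [-0.242  0.004  0.005]
[.05,-.03,.015] -> share [-0.238 -0.038 -0.01 ]
```

```bash
python3 -m jog '{"delta_pos":[[-0.24,-0.02,0],[-0.24,-0.02,0],[-0.24,-0.02,0],[-0.24,-0.02,0],[-0.24,-0.02,0],[-0.24,-0.02,0]],"roll":[0,0,0,0,0,0],"fingers":[1,1,1,1,1,1]}'; python3 st.py "[.05,-.03,0.015]" "[.055,-.02,.015]"
```

```text
t: 3.98
position: [0.9334, 0.2412, 0.5316]
eef_rot: [0.23, 0.161, 0.944, 0.172]
contact_force: [-0.0, -0.0, 0.3]
opening: 0.0005
grip_force: 0.0
t 3.975 j [ 0.0897  0.7506  0.226   0.2077  1.6159 -1.0759] p [0.9334 0.2412 0.5316] F [-0.  -0.   0.3] z [ 0.489  0.251 -0.835] y [0.225 0.889 0.399] tilt 0.582
[.05,-.03,0.015] -> share [-0.237 -0.038  0.018]
[.055,-.02,.015] -> share [-0.239  0.002  0.037]
```

```bash
python3 st.py "[.045,-.005,0.04]"
```

```text
t 3.975 j [ 0.0897  0.7506  0.226   0.2077  1.6159 -1.0759] p [0.9334 0.2412 0.5316] F [-0.  -0.   0.3] z [ 0.489  0.251 -0.835] y [0.225 0.889 0.399] tilt 0.582
[.045,-.005,0.04] -> share [-0.22   0.086 -0.051]
```

```bash
python3 -m jog '{"delta_pos":[[-0.22,0.08,-0.05],[-0.22,0.08,-0.05],[-0.22,0.08,-0.04],[-0.22,0.08,-0.04],[-0.22,0.08,-0.03],[-0.22,0.08,-0.02],[-0.22,0.08,-0.01],[-0.22,0.08,0]],"roll":[0,0,0,0,0,0,0,0],"fingers":[1,1,1,1,1,1,1,1]}'; python3 st.py "[.045,-.005,0.04]" "[-.05,-.03,-.02]"
```

```text
t: 4.97
position: [0.9923, 0.148, 0.6514]
eef_rot: [0.368, 0.164, 0.887, 0.224]
contact_force: [1.1, 0.2, -0.3]
opening: 0.0002
grip_force: 0.0
t 4.975 j [-0.0439  0.6856  0.2263  0.3183  1.3901 -1.166 ] p [0.9923 0.148  0.6514] F [ 1.1  0.2 -0.3] z [ 0.727  0.276 -0.629] y [0.126 0.846 0.518] tilt 0.891
[.045,-.005,0.04] -> share [-0.223  0.089  0.025]
[-.05,-.03,-.02] -> share [ 0.127 -0.168 -0.128]
```

Run:
```python
import numpy as np
D=[(.207,1.542,1.393,.186,.544,.2044),(.239,1.101,1.803,.5333,.3187,.4056),(.894,.228,1.941,.754,.4478,.3594),(.7287,.2253,1.9155,.749,.4273,.5053),(.7002,.2262,1.8053,.7696,.449,.5423)]
A=[];b=[];d=.087
for j2,j3,j5,x,y,z in D:
    a,c,e=j2,j2+j3,j2+j3+j5
    A+=[[np.sin(a),np.sin(c),np.sin(e),0,1],[np.cos(a),np.cos(c),np.cos(e),1,0]];b+=[np.sqrt(x*x+y*y-d*d),z]
s,res,rk,_=np.linalg.lstsq(np.array(A),np.array(b),rcond=None);print(s.round(3),res,rk)
L1,L2,Lt,h,o=s
for tilt in(.7,.89,1.05,1.2):
    for R in (.44,.49,.52):
        e=np.pi-tilt; wr=R-o-Lt*np.sin(e); wz=.16-h-Lt*np.cos(e); D2=np.hypot(wr,wz)
        k=(D2**2-L1**2-L2**2)/(2*L1*L2); j3=np.arccos(np.clip(k,-1,1)); j2=np.arctan2(wr,wz)-np.arctan2(L2*np.sin(j3),L1+L2*np.cos(j3))
        print(tilt,R,'wrist r,z',round(wr,3),round(wz+h,3),'j2 %.2f j3 %.2f j5 %.2f'%(j2,j3,e-j2-j3))
```

```text
[ 0.506  0.532  0.446  0.248 -0.038] [0.00092931] 5
0.7 0.44 wrist r,z 0.191 0.501 j2 -0.69 j3 2.52 j5 0.61
0.7 0.49 wrist r,z 0.241 0.501 j2 -0.54 j3 2.46 j5 0.52
0.7 0.52 wrist r,z 0.271 0.501 j2 -0.45 j3 2.41 j5 0.48
0.89 0.44 wrist r,z 0.132 0.441 j2 -0.86 j3 2.69 j5 0.42
0.89 0.49 wrist r,z 0.182 0.441 j2 -0.65 j3 2.63 j5 0.28
0.89 0.52 wrist r,z 0.212 0.441 j2 -0.55 j3 2.58 j5 0.22
1.05 0.44 wrist r,z 0.091 0.382 j2 -0.98 j3 2.83 j5 0.24
1.05 0.49 wrist r,z 0.141 0.382 j2 -0.70 j3 2.77 j5 0.03
1.05 0.52 wrist r,z 0.171 0.382 j2 -0.57 j3 2.72 j5 -0.06
1.2 0.44 wrist r,z 0.063 0.322 j2 -1.05 j3 2.96 j5 0.03
1.2 0.49 wrist r,z 0.113 0.322 j2 -0.65 j3 2.89 j5 -0.30
1.2 0.52 wrist r,z 0.143 0.322 j2 -0.49 j3 2.84 j5 -0.41
```

Tilt is now 51° from vertical with a heading of about 21°, midway between the ring axis headings at the start and end holes. I'll roll +138° to lay the closing axis level, which keeps the wide body clear.

```bash
python3 -m jog '{"delta_pos":[[0,0,-0.1],[0,0,-0.1],[0,0,-0.1],[0,0,0],[0,0,0],[0,0,0],[0,0,0],[0,0,0],[0,0,0],[0,0,0]],"roll":[0.0885,0.0885,0.0885,0.0885,0.0885,0.0885,0.0885,0.0885,0.0885,0.0885],"fingers":[1,1,1,1,1,1,1,1,1,1]}' >/dev/null;  python3 -m jog '{"delta_pos":[[0,0,0],[0,0,0],[0,0,0]],"roll":[0.0885,0.0885,0.0885],"fingers":[1,1,1]}'; python3 st.py "[-.52,-.3,-.16]" "[.05,0,0]" "[0,.05,0]" "[0,0,.05]"
```

```text
t: 6.6
position: [0.9377, 0.1279, 0.698]
eef_rot: [-0.078, 0.888, 0.162, 0.423]
contact_force: [0.3, 0.1, -0.2]
opening: 0.0005
grip_force: 0.0
t 6.6 j [-0.0768  0.5519  0.334   0.3414  1.4247  1.2335] p [0.9377 0.1279 0.698 ] F [ 0.3  0.1 -0.2] z [ 0.726  0.276 -0.63 ] y [ 0.354 -0.935 -0.002] tilt 0.889
[-.52,-.3,-.16] -> share [-1.989  0.387 -1.438]
[.05,0,0] -> share [0.118 0.071 0.145]
[0,.05,0] -> share [ 0.044 -0.187  0.055]
[0,0,.05] -> share [ 0.155 -0.    -0.126]
```

```bash
python3 -m jog '{"delta_pos":[[-0.2,0.028,-0.07],[-0.2,0.028,-0.07],[-0.2,0.028,-0.07],[-0.2,0.028,-0.07],[-0.2,0.028,-0.07],[-0.2,0.028,-0.07],[-0.2,0.028,-0.07],[-0.2,0.028,-0.07],[-0.2,0.028,-0.07]],"roll":[0,0,0,0,0,0,0,0,0],"fingers":[1,1,1,1,1,1,1,1,1]}'; python3 st.py "np.array([.444,-.152,.35])-s['position']"
```

```text
t: 7.72
position: [0.5847, -0.0752, 0.4513]
eef_rot: [-0.076, 0.887, 0.165, 0.423]
contact_force: [-0.2, -1.2, -0.5]
opening: 0.0007
grip_force: 0.0
t 7.725 j [-0.6971 -0.3115  1.7931  0.7976  1.2422  0.4034] p [ 0.5847 -0.0752  0.4513] F [-0.2 -1.2 -0.5] z [ 0.726  0.275 -0.63 ] y [ 0.357 -0.934  0.004] tilt 0.89
np.array([.444,-.152,.35])-s['position'] -> share [-0.715  0.084 -0.238]
```

```bash
python3 -m jog '{"delta_pos":[[-0.18,0.02,-0.06],[-0.18,0.02,-0.06],[-0.18,0.02,-0.06],[-0.18,0.02,-0.06],[0,0,0]],"roll":[0,0,0,0,0],"fingers":[1,1,1,1,1]}'; python3 st.py "np.array([.444,-.152,.181])-s['position']"
python3 - <<'E'
from h import *
for n in("side","top"): cv2.imwrite(f"pics/{n}1.png",get_image(n)[:,:,::-1])
a=cv2.imread("pics/side1.png")[90:300,150:400];b=cv2.imread("pics/top1.png")[120:310,200:400]
cv2.imwrite("pics/c3.png",np.hstack([cv2.resize(a,(450,378)),cv2.resize(b,(350,378))]))
E
```

```text
t: 8.35
position: [0.4423, -0.1526, 0.348]
eef_rot: [-0.077, 0.889, 0.161, 0.423]
contact_force: [0.6, -0.7, 0.0]
opening: 0.0005
grip_force: 0.0
t 8.35 j [-1.1814 -0.43    2.0784  0.8906  1.4987 -0.0409] p [ 0.4423 -0.1526  0.348 ] F [ 0.6 -0.7  0. ] z [ 0.726  0.273 -0.631] y [ 0.352 -0.936 -0.   ] tilt 0.888
np.array([.444,-.152,.181])-s['position'] -> share [-0.514  0.001  0.427]
```

View pics/c3.png

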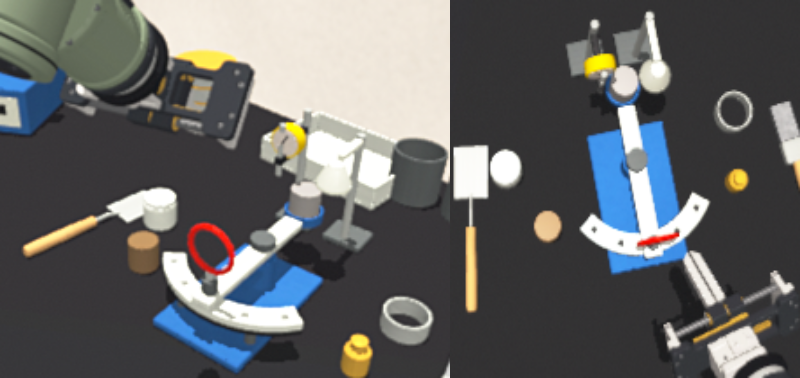

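The tilted gripper sits in front of and above the ring, with its tip at about (693,258) in the crop. Nothing else is disturbed. Now descend to the pre-insert pose.

```bash
python3 -m jog '{"delta_pos":[[-0.13,0,0.107],[-0.13,0,0.107],[-0.13,0,0.107],[-0.124,0,0.106],[0,0,0]],"roll":[0,0,0,0,0],"fingers":[1,1,1,1,1]}'; python3 st.py "np.array([.444,-.151,.181])-s['position']" "np.array([.502,-.129,.131])-s['position']"
```

```text
t: 9.07
position: [0.4458, -0.1479, 0.1815]
eef_rot: [-0.08, 0.888, 0.165, 0.422]
contact_force: [1.6, -0.6, 1.0]
opening: 0.0004
grip_force: 0.0
t 9.075 j [-1.1654 -0.1791  2.2788  0.9702  1.223  -0.404 ] p [ 0.4458 -0.1479  0.1815] F [ 1.6 -0.6  1. ] z [ 0.723  0.282 -0.631] y [ 0.361 -0.933 -0.003] tilt 0.888
np.array([.444,-.151,.181])-s['position'] -> share [-0.008  0.009 -0.007]
np.array([.502,-.129,.131])-s['position'] -> share [-0.007  0.011  0.311]
```

```bash
python3 -m jog '{"delta_pos":[[0,0.01,0.08],[0,0,0.08],[0,0,0.075],[0,0,0.075],[0,0,0]],"roll":[0,0,0,0,0],"fingers":[1,1,1,1,1]}'; python3 st.py "np.array([.502,-.129,.131])-s['position']" "[0,0,.03]"
python3 - <<'E'
from h import *
for n in("side","top"): cv2.imwrite(f"pics/{n}2.png",get_image(n)[:,:,::-1])
a=cv2.imread("pics/side2.png")[170:290,210:350];b=cv2.imread("pics/top2.png")[190:290,270:360]
cv2.imwrite("pics/c4.png",np.hstack([cv2.resize(a,(442,378),interpolation=2),cv2.resize(b,(340,378),interpolation=2)]))
E
```

```text
t: 9.7
position: [0.5044, -0.1312, 0.1361]
eef_rot: [-0.077, 0.887, 0.167, 0.424]
contact_force: [0.2, 0.2, -0.1]
opening: 0.0004
grip_force: 0.0
t 9.7 j [-9.7790e-01  1.0000e-03  2.2473e+00  1.1054e+00  1.0109e+00 -4.6690e-01] p [ 0.5044 -0.1312  0.1361] F [ 0.2  0.2 -0.1] z [ 0.726  0.278 -0.629] y [ 0.361 -0.933  0.005] tilt 0.89
np.array([.502,-.129,.131])-s['position'] -> share [-0.02  -0.012  0.008]
[0,0,.03] -> share [ 0.093  0.001 -0.076]
```

View pics/c4.png

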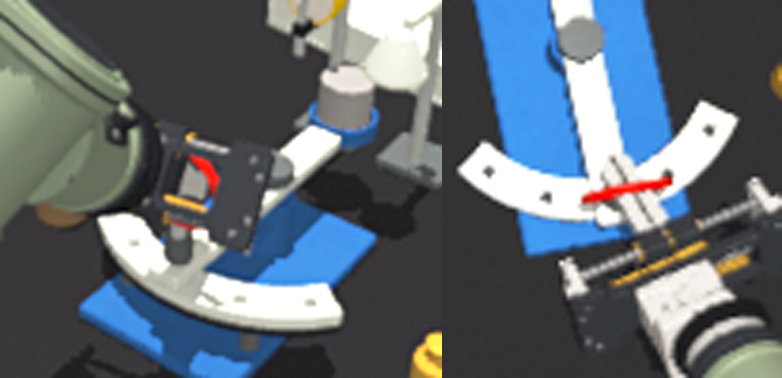

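The finger passes through the ring under its upper bar, crossing at about (627,190) in the top crop, with no contact force. I'll lift gently and watch the force.

```bash
python3 -m jog '{"delta_pos":[[0.0155,0,-0.0127],[0.0155,0,-0.0127],[0,0,0]],"roll":[0,0,0],"fingers":[1,1,1]}'; python3 -m jog '{"delta_pos":[[0.0155,0,-0.0127],[0,0,0]],"roll":[0,0],"fingers":[1,1]}'; python3 -m jog '{"delta_pos":[[0.0155,0,-0.0127],[0,0,0]],"roll":[0,0],"fingers":[1,1]}'; python3 st.py
```

```text
t: 10.18
position: [0.5022, -0.1313, 0.1443]
eef_rot: [-0.077, 0.888, 0.165, 0.423]
contact_force: [-2.6, 0.8, -1.1]
opening: 0.0001
grip_force: 1.1
t: 10.42
position: [0.5015, -0.1307, 0.1478]
eef_rot: [-0.078, 0.888, 0.165, 0.422]
contact_force: [-4.5, 1.4, -6.4]
opening: 0.0006
grip_force: 3.7
t: 10.68
position: [0.5016, -0.1307, 0.1531]
eef_rot: [-0.078, 0.888, 0.165, 0.422]
contact_force: [-6.0, -0.2, -6.4]
opening: 0.0009
grip_force: 4.8
t 10.675 j [-0.9817 -0.0485  2.2422  1.0699  1.0381 -0.4055] p [ 0.5016 -0.1307  0.1531] F [-6.  -0.2 -6.4] z [ 0.723  0.277 -0.632] y [ 0.359 -0.933  0.001] tilt 0.886
```

```bash
python3 -m jog '{"delta_pos":[[0.0155,0,-0.0127],[0.0155,0,-0.0127],[0.009,0,-0.0075],[0,0,0]],"roll":[0,0,0,0],"fingers":[1,1,1,1]}'; python3 st.py "[.005,-.013,.0]"  "[.0,0,.005]"
python3 - <<'E'
from h import *
I=get_image("top");J=get_image("side");
for n,k in(("top",I),("side",J)): cv2.imwrite(f"pics/{n}3.png",k[:,:,::-1])
mt=red(I);mt[:,:250]=0;mt[260:]=0;r=cv2.minAreaRect(np.argwhere(mt)[:,::-1].astype(np.float32));print(r)
for z in (.19,.2,.21): print(z,plane("top",*r[0],z))
ms=red(J);ms[:180]=0;p=np.argwhere(ms)[:,::-1];print("side top row",p[:,1].min(), "was 214")
E
```

```text
t: 11.18
position: [0.5016, -0.1307, 0.1662]
eef_rot: [-0.078, 0.888, 0.165, 0.422]
contact_force: [-5.4, -0.6, -9.3]
opening: 0.0005
grip_force: 5.1
t 11.175 j [-0.9819 -0.0795  2.2343  1.0503  1.0571 -0.3664] p [ 0.5016 -0.1307  0.1662] F [-5.4 -0.6 -9.3] z [ 0.723  0.277 -0.632] y [ 0.359 -0.933  0.001] tilt 0.886
[.005,-.013,.0] -> share [-0.     0.056  0.   ]
[.0,0,.005] -> share [ 0.015  0.    -0.013]
((319.4999694824219, 239.5), (3.1378579139709473, 23.533933639526367), 78.69007110595703)
0.19 [ 0.47761959 -0.13649539  0.19      ]
0.2 [ 0.47693729 -0.1348821   0.2       ]
0.21 [ 0.476255   -0.13326881  0.21      ]
side top row 208 was 214
```

The pin is up about 19 mm (9.3 N, short of the stop). Swing slowly along the arc, first to about 0.32 rad.

```bash
python3 -m jog '{"delta_pos":[[-0.002,0.021,-0.003],[-0.002,0.021,-0.003],[-0.001,0.0215,-0.0015],[-0.001,0.0215,-0.0015],[0,0.0215,0],[0,0.0215,0],[0.001,0.0215,0.0013],[0.001,0.0215,0.0013],[0,0,0]],"roll":[0,0,0,0,0,0,0,0,0],"fingers":[1,1,1,1,1,1,1,1,1]}'
cat > arm.py <<'E'
from h import *
import sys
n=sys.argv[1]; I=get_image("top");J=get_image("side");cv2.imwrite(f"pics/top{n}.png",I[:,:,::-1]);cv2.imwrite(f"pics/side{n}.png",J[:,:,::-1])
mt=red(I);mt[:,:250]=0;mt[265:]=0;r=cv2.minAreaRect(np.argwhere(mt)[:,::-1].astype(np.float32));print("ring",[np.round(x,1) for x in r],plane("top",*r[0],.2).round(4))
ms=red(J);ms[:180]=0;p=np.argwhere(ms)[:,::-1];print("side red x0,y0,x1,y1",p.min(0),p.max(0))
def arm(K):  # white arm pixels between pivot and tray, line fit
    h=cv2.cvtColor(K,cv2.COLOR_RGB2HSV); m=((h[...,1]<40)&(h[...,2]>190)); g=np.zeros_like(m); g[168:192,285:325]=m[168:192,285:325]
    q=np.argwhere(g)[:,::-1].astype(np.float32); v=cv2.fitLine(q,cv2.DIST_HUBER,0,.01,.01).ravel()
    a=plane("top",v[2]-20*v[0],v[3]-20*v[1],.083);b=plane("top",v[2]+20*v[0],v[3]+20*v[1],.083);d=b-a; return np.arctan(d[1]/d[0]),len(q)
a0=arm(cv2.imread("pics/top0.png")[:,:,::-1]);a1=arm(I);print("arm angle",a0,a1,"swing",a1[0]-a0[0])
E
python3 arm.py 4; python3 st.py
```

```text
t: 12.4
position: [0.5158, -0.174, 0.1668]
eef_rot: [-0.075, 0.888, 0.165, 0.422]
contact_force: [-8.4, -3.7, -8.8]
opening: 0.0005
grip_force: 5.7
ring [array([334. , 234.5]), array([ 2.7, 22.8]), np.float64(63.4)] [ 0.4901 -0.1776  0.2   ]
side red x0,y0,x1,y1 [275 214] [298 240]
arm angle (np.float64(0.22985004704589013), 192) (np.float64(0.5090389218506197), 211) swing 0.2791888748047296
t 12.5 j [-1.0138  0.0093  2.1472  1.0423  1.0747 -0.385 ] p [ 0.5158 -0.174   0.1668] F [-7.7 -3.4 -8.7] z [ 0.725  0.273 -0.633] y [ 0.356 -0.934  0.005] tilt 0.886
```

```bash
python3 -m jog '{"delta_pos":[[0.002,0.021,0.0025],[0.002,0.02,0.0025],[0,0,0]],"roll":[0,0,0],"fingers":[1,1,1]}'; python3 arm.py 5; python3 st.py "[0,0,-.004]"
python3 - <<'E'
import cv2,numpy as np
a=cv2.imread("pics/side5.png")[150:290,230:370];b=cv2.imread("pics/top5.png")[140:270,270:370]
cv2.imwrite("pics/c5.png",np.hstack([cv2.resize(a,(420,420),interpolation=2),cv2.resize(b,(323,420),interpolation=2)]))
E
```

```text
t: 12.88
position: [0.5206, -0.1838, 0.1665]
eef_rot: [-0.075, 0.889, 0.165, 0.421]
contact_force: [-8.7, -4.9, -9.5]
opening: 0.0005
grip_force: 6.9
ring [array([337., 232.]), array([ 3.3, 24.4]), np.float64(56.3)] [ 0.497  -0.1868  0.2   ]
side red x0,y0,x1,y1 [279 216] [304 241]
arm angle (np.float64(0.22985004704589013), 192) (np.float64(0.5336498109297111), 208) swing 0.30379976388382096
t 12.975 j [-1.0156  0.0314  2.1243  1.0407  1.0745 -0.3849] p [ 0.5206 -0.1838  0.1666] F [-9.5 -5.3 -8.8] z [ 0.725  0.271 -0.634] y [ 0.355 -0.935  0.006] tilt 0.885
[0,0,-.004] -> share [-0.012 -0.     0.01 ]
```

View pics/c5.png

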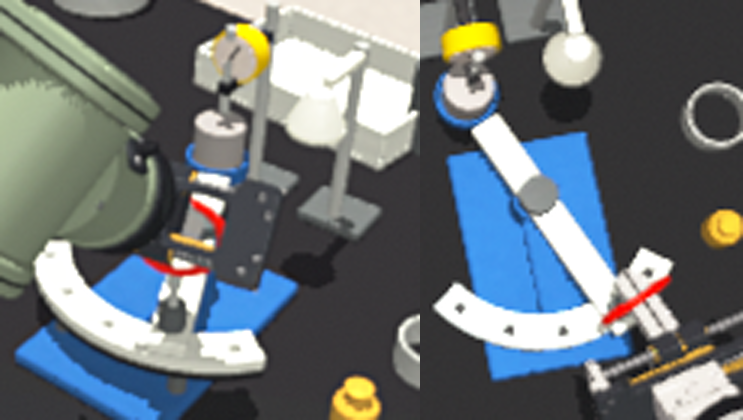

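The core is now under the gauge, with the plunger above the grey core in both views. I'll lower the finger slowly to feel whether the pin is over the hole.

```bash
python3 -m jog '{"delta_pos":[[-0.012,0,0.01],[0,0,0]],"roll":[0,0],"fingers":[1,1]}'|grep -E "pos|force"; python3 -m jog '{"delta_pos":[[-0.012,0,0.01],[0,0,0]],"roll":[0,0],"fingers":[1,1]}'|grep -E "pos|force";python3 -m jog '{"delta_pos":[[-0.012,0,0.01],[0,0,0]],"roll":[0,0],"fingers":[1,1]}'|grep -E "pos|force"; python3 arm.py 6
```

```text
position: [0.5207, -0.1839, 0.1626]
contact_force: [-9.7, -4.5, -8.7]
grip_force: 6.9
position: [0.5208, -0.1839, 0.1588]
contact_force: [-12.0, -4.7, -7.4]
grip_force: 6.8
position: [0.5208, -0.184, 0.155]
contact_force: [-11.4, -5.7, -6.9]
grip_force: 6.8
ring [array([336.4, 232.4]), array([ 3.1, 23. ]), np.float64(57.5)] [ 0.496 -0.185  0.2  ]
side red x0,y0,x1,y1 [280 220] [304 245]
arm angle (np.float64(0.22985004704589013), 192) (np.float64(0.5331712541230924), 210) swing 0.3033212070772023
```

```bash
python3 -m jog '{"delta_pos":[[-0.012,0,0.01],[0,0,0]],"roll":[0,0],"fingers":[1,1]}'|grep -E "pos|force"; python3 -m jog '{"delta_pos":[[-0.012,0,0.01],[0,0,0]],"roll":[0,0],"fingers":[1,1]}'|grep -E "pos|force";python3 -m jog '{"delta_pos":[[-0.012,0,0.01],[0,0,0]],"roll":[0,0],"fingers":[1,1]}'|grep -E "pos|force"; python3 arm.py 7; python3 st.py "[0,0,-.01]"
```

```text
position: [0.5209, -0.1841, 0.151]
contact_force: [-10.5, -5.3, -8.7]
grip_force: 6.9
position: [0.5211, -0.1842, 0.1474]
contact_force: [-11.2, -4.3, -8.2]
grip_force: 6.8
position: [0.5231, -0.1843, 0.1459]
contact_force: [-2.6, -3.9, -3.1]
grip_force: 2.8
ring [array([335.6, 232.9]), array([ 3.3, 23.9]), np.float64(56.3)] [ 0.4945 -0.1826  0.2   ]
side red x0,y0,x1,y1 [280 223] [304 247]
arm angle (np.float64(0.22985004704589013), 192) (np.float64(0.5336498109297111), 208) swing 0.30379976388382096
t 14.675 j [-1.0134  0.081   2.134   1.0764  1.0459 -0.4467] p [ 0.5229 -0.1836  0.1458] F [-3.8 -3.3 -2.1] z [ 0.728  0.272 -0.629] y [ 0.355 -0.935  0.007] tilt 0.89
[0,0,-.01] -> share [-0.031 -0.     0.025]
```

```bash
python3 -m jog '{"delta_pos":[[-0.015,0,0.0125],[-0.015,0,0.0125],[0,0,0]],"roll":[0,0,0],"fingers":[1,1,1]}'|grep -E "pos|force"; python3 arm.py 8
python3 -m jog '{"delta_pos":[[0,0,-0.06],[0,0,-0.08],[0,0,-0.1],[0,0,-0.12],[0,0,0]],"roll":[0,0,0,0,0],"fingers":[1,1,1,1,1]}'|grep -E "pos|force"; python3 arm.py 9; python3 st.py "[0,-.1,.1]"
```

```text
position: [0.5219, -0.1802, 0.1342]
contact_force: [-0.2, 0.1, 0.1]
grip_force: 0.0
ring [array([335.4, 232.9]), array([ 3.1, 22.5]), np.float64(58.4)] [ 0.4947 -0.182   0.2   ]
side red x0,y0,x1,y1 [297 228] [303 244]
arm angle (np.float64(0.22985004704589013), 192) (np.float64(0.5182455880760862), 206) swing 0.2883955410301961
position: [0.4561, -0.208, 0.1928]
contact_force: [0.5, -0.1, -0.1]
grip_force: 0.0
ring [array([335.6, 233.1]), array([ 3.1, 22.5]), np.float64(56.3)] [ 0.4939 -0.1825  0.2   ]
side red x0,y0,x1,y1 [280 222] [292 225]
arm angle (np.float64(0.22985004704589013), 192) (np.float64(0.5182455880760862), 206) swing 0.2883955410301961
t 15.875 j [-1.2026 -0.0701  2.1607  0.9585  1.2482 -0.4194] p [ 0.4563 -0.2061  0.1912] F [ 0.6  0.3 -0.6] z [ 0.726  0.275 -0.631] y [ 0.357 -0.934  0.003] tilt 0.888
[0,-.1,.1] -> share [ 0.219  0.375 -0.362]
```

Withdrawn with no contact. Back off upward and check the result with a clear view.

```bash
python3 -m jog '{"delta_pos":[[0.13,0.05,-0.13],[0.13,0.05,-0.13],[0.13,0.05,-0.13],[0.13,0.05,-0.13],[0,0,0]],"roll":[0,0,0,0,0],"fingers":[1,1,1,1,1]}'|grep -E "pos|force"; python3 arm.py 10
python3 - <<'E'
from h import *
J=cv2.imread("pics/side10.png")[:,:,::-1];I=cv2.imread("pics/top10.png")[:,:,::-1]
ms=red(J);ms[:180]=0;e=cv2.fitEllipse(cv2.convexHull(np.argwhere(ms)[:,::-1].astype(np.float32)))
mt=red(I);mt[:,:250]=0;mt[265:]=0;r=cv2.minAreaRect(np.argwhere(mt)[:,::-1].astype(np.float32));print(e,tri(e[0],r[0]))
a=J[150:290,230:370];b=I[140:270,270:370]
cv2.imwrite("pics/c6.png",np.hstack([cv2.resize(a,(420,420),interpolation=2),cv2.resize(b,(323,420),interpolation=2)])[:,:,::-1])
E
```

```text
position: [0.4576, -0.2603, 0.3773]
contact_force: [0.2, 0.5, -0.9]
grip_force: 0.0
ring [array([335.6, 233.1]), array([ 3.1, 22.5]), np.float64(56.3)] [ 0.4939 -0.1825  0.2   ]
side red x0,y0,x1,y1 [272 221] [304 247]
arm angle (np.float64(0.22985004704589013), 192) (np.float64(0.5182455880760862), 206) swing 0.2883955410301961
((288.15679931640625, 234.13975524902344), (25.59234046936035, 33.074981689453125), 110.14851379394531) (array([ 0.49740267, -0.19110376,  0.15650048]), np.float64(0.0002858197095305524))
```

View pics/c6.png

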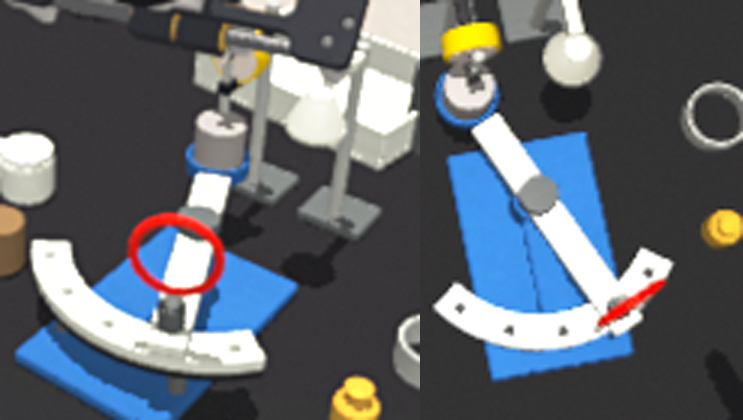

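The ring height triangulates to 0.1565, the same as at the start (0.1564), so the pin is fully home. The four free holes show at -0.8, -0.4, 0 and +0.8, so it sits in the +0.4 hole, with the core upright in the tray under the gauge. Handing in.

```bash
python3 -c "
from rig import env;print(env.finish_job())"
```

```text
the job is handed in; nothing more can be done
None
```

I hooked the ring and lifted the pin, swung the arm one hole (+0.4) so the core stands under the gauge, and let the pin drop fully home; the job is handed in at about 17 s, with no verdict returned.

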